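# Find the lid that snaps onto the parts tub

### The arm

A 6-joint arm with a two-finger parallel gripper is mounted at the origin on a cart in front of the work surface, level with it; the furniture and walls round the work are solid. World frame = base frame: x ahead of the robot, y to its left, z up, the work surface at z = 0. Lengths are in m, angles in rad, forces in N, time in s.
With the tool pointing down it reaches from about 0.35 to 0.975 m from the base axis. Payload 4.9 kg.
Tool frame: the origin (TCP) lies on the centre line of the jaws, within the pads' length; the fingertips stand manip.tip_reach ahead of it and the grasp point (between the pads) is the TCP (manip.tip_reach is the distance from the TCP to the fingertips, in m); z points along the fingers, y is the line along which they close (so a half turn about z gives the same grasp; the last joint's range is limited). The gripper opens to 85 mm and grips with 20 to 120 N. Pads are 22 mm wide; open, the fingers measure 114 mm over their backs; the gripper's body (76 mm by 85 mm) begins 54 mm behind the grasp point. The pads swing forward as they close: fully open they stand 13 mm farther back than shut.
Start: joints at [-1.452, 0.053, 1.613, -0, 1.476, -0.119], TCP at [0.147, -0.607, 0.25] pointing down, gripper open.
Joint ranges: [-3.01, 3.01], [-1.01, 2.22], [0.06, 2.58], [-1.02, 4.17], [0.09, 2.62], [-3.14, 3.14]. Speed limits (rad/s): [2.57, 2.57, 3.14, 3.14, 3.14, 3.14].

### API

Orientations are given as a unit quaternion [w, x, y, z].
In Python, from plant import manip gives the robot as it stands. The module is installed in compiled form; this text tells all that it offers.
- The arm moves only by the tool move_arm, never from a script. Its argument "rows" is a list of rows, each a list of 7 numbers: the shift along the tool's x, y, z in cm, then the turn, a rotation vector about the tool's x, y, z in degrees, then the opening, from -1 (shut) to 1 (fully open). In form: [[tx, ty, tz, ax, ay, az, jaw], ...]. A call has 1 to 20 rows; each row shifts and turns the commanded pose from where the row before left it, along the tool's axes as they then stand; what a row does not reach is not made up. A row lasts 1/12 s, in which the tool goes at most 41.7 mm and 7.16 degrees, less where a joint would pass 70% of its speed; a pose out of reach is approached as far as the arm can. A call is refused whole if a number of a shift passes 4.17 or a number of a turn 7.16, either way. A call with a gripper value outside its range is refused whole. The fingers move at their own pace and stop on an object; the grip force is fixed at half the most. Time passes only in rows, so rows that do not move let the fingers close. It gives the time, the measured TCP pose, the force, the opening and the grip force at its end, in the units of the state.
- manip.state(): the state, without advancing time (a new reading comes with each control period).
- manip.grab_frame(name): name is "scene" or "side" or "wrist"; returns a dict with "img" (420x560x3 uint8, blue, green, red), "mtx" (3x3 intrinsics, pixels), "k1" (the pictures are not rectified: a ray, as slopes to the right and down, at radius r is drawn at 1 + k1 r^2 times it, then the intrinsics apply), "R" (3x3) and "t" (3): a world point X has camera coordinates R X + t. Camera axes: x right, y down, z forward; pixel columns grow to the right and rows downward; lengths in m; the calibration is good to about 2 mm. A picture is of the moment at which its call begins. There is no depth.
- manip.job_done(): hands the job in; it is judged then, once.
The state is a dict: "time": time; "joint_pos": joint angles; "joint_vel": joint speeds; "joint_efforts": joint torques, N m; "tool_pos": TCP position; "tool_rot": TCP orientation; "contact_force": force on the tool from outside, world axes, zero at the start; "ft_torque": the same for the moment, N m; "gripper_width": opening from 0.0 (shut) to 1.0 (fully open); "grasp_force": force on a finger pad.
Only numpy, scipy, OpenCV 4.12 (cv2) and the standard library are available. Lean on these libraries where they do the work, as an engineer would, in place of code of your own. Each camera call takes 0.05 s, during which the arm holds its last target. There are 200 camera calls.

### The job

The white tub with a bearing in it needs its lid: of the three blue lids, alike from outside, only one snaps onto its rim, so try them until you find it and press that one down until it has snapped fully home. Then lift the closed tub by the lid's grip alone, which shows that the lid holds, and carry it upright into the free part of the grey order tray, standing flat beside the blue box. The two other lids must end lying flat, grip up, on the worktop, outside the tray, and everything else stays as it is.

Things in the scene. Friction and masses are not known exactly. Their poses are not given: they have to be found in the camera images.
- tub: white round tub, open, loose on the worktop, a bearing in it; 60 mm across at the foot, 56 mm high, about 0.16 kg with its tongues, plus the bearing's 0.07 kg. Origin: centre of the underside, z up. With the right lid fully home, the lid's origin is 43 mm above the tub's, on its axis, turned anyhow. A snapped lid holds enough pull to carry tub and bearing by the lid, moved smoothly
- bearing: ball bearing lying in the tub, 42 mm across, 12 mm high; origin: centre of its underside
- lid_a: blue lid, one of three alike from outside, lying grip up; which one fits is not marked. 84 mm across, 16 mm high without the bar; on top a grip bar 42 mm long (lid's x), 14 mm wide (y), its top 33 mm above the lid's lower edge. Origin: centre of the lower edge, z up. 35 g
- lid_b: blue lid, the same from outside as lid_a. Of the three, one is too narrow inside and stops with its lower edge on top of the tub's rim (13 mm above fully home)
- lid_c: blue lid, the same from outside as lid_a. Of the three, one is too wide inside: it goes right down on the tub but lifts off again and leaves the tub standing; only the right lid snaps and lifts the tub
- order_tray: grey shallow order tray, fixed, on the right of the worktop; 150 mm along its x, 200 mm along its y, walls 4 mm thick, 17 mm high; inner floor 4 mm above its origin (centre of the underside). The blue box stands in its -y half, about 57 mm from the middle; the +y half (round y = +45 mm) is free
- blue_box: small blue carton, 50x50x18 mm, standing in the order tray; origin: centre of its underside
- sealant_bottle: bystander: red sealant bottle with a white nozzle, 27x37x106 mm, standing at the back, behind the order tray; origin: centre of its underside
- stamp: bystander: wooden hand stamp, 25x46x62 mm, far left; origin: centre of its underside
- tub_rim (a point): centre of the tub's mouth, 56 mm above its underside; the rim is 61 mm across; 7 mm below it six sprung tongues form a snap bead 74 mm across. Press a lid on straight down, within 2 mm of the axis, with up to about 20 N; the right one resists with roughly 5 to 12 N, gives way and snaps
- orange_box: bystander: small orange and black carton, 60x60x20 mm, lying at the back, right of the middle; origin: centre of its underside
There are look-alikes about, which are no part of the job. Leave any orange or turquoise look-alike of the lid_c alone.

How it is judged:
On the way:
1. the closed tub is lifted at least 30 mm off the worktop by its lid alone: a lid fully home on it and held, the fingers not on the tub (height (world z) of tub above 0.03 m and contact force between the fingers and tub below 0.5 N and ((z of lid_a in the frame of tub between 0.0415 and 0.0445 m and horizontal distance between lid_a and tub_rim below 0.004 m and angle between the z axis of lid_a and the z axis of tub, either way round below 0.06 rad and contact force between the fingers and lid_a above 0.5 N) or (z of lid_b in the frame of tub between 0.0415 and 0.0445 m and horizontal distance between lid_b and tub_rim below 0.004 m and angle between the z axis of lid_b and the z axis of tub, either way round below 0.06 rad and contact force between the fingers and lid_b above 0.5 N) or (z of lid_c in the frame of tub between 0.0415 and 0.0445 m and horizontal distance between lid_c and tub_rim below 0.004 m and angle between the z axis of lid_c and the z axis of tub, either way round below 0.06 rad and contact force between the fingers and lid_c above 0.5 N))), for 0.3 s.
At the end, for the whole second after the job is handed in: Tub flat at rest on the tray's floor, within 45 mm (x) and 70 mm (y) of its middle, bearing inside, the fitting lid level, within 1.5 mm of fully home and 4 mm of the axis; blue box still on the tray's floor; the two other lids flat, grip up, at rest on the worktop, outside the tray (x of tub in the frame of order_tray between -0.045 and 0.045 m and y of tub in the frame of order_tray between -0.07 and 0.07 m and z of tub in the frame of order_tray between 0.002 and 0.007 m and angle between tub's own z axis and vertical below 0.06 rad and horizontal distance between bearing and tub below 0.03 m and z of bearing in the frame of tub between 0 and 0.04 m and x of blue_box in the frame of order_tray between -0.06 and 0.06 m and y of blue_box in the frame of order_tray between -0.085 and 0.085 m and z of blue_box in the frame of order_tray between 0.002 and 0.008 m and linear speed of tub below 0.01 m/s and ((z of lid_a in the frame of tub between 0.0415 and 0.0445 m and horizontal distance between lid_a and tub_rim below 0.004 m and angle between the z axis of lid_a and the z axis of tub, either way round below 0.06 rad and height (world z) of lid_b between -0.004 and 0.003 m and angle between each of lid_b, lid_c's own z axis and vertical below 0.08 rad and linear speed of each of lid_b, lid_c below 0.01 m/s and height (world z) of lid_c between -0.004 and 0.003 m) or (z of lid_b in the frame of tub between 0.0415 and 0.0445 m and horizontal distance between lid_b and tub_rim below 0.004 m and angle between the z axis of lid_b and the z axis of tub, either way round below 0.06 rad and height (world z) of lid_a between -0.004 and 0.003 m and angle between each of lid_a, lid_c's own z axis and vertical below 0.08 rad and linear speed of each of lid_a, lid_c below 0.01 m/s and height (world z) of lid_c between -0.004 and 0.003 m) or (z of lid_c in the frame of tub between 0.0415 and 0.0445 m and horizontal distance between lid_c and tub_rim below 0.004 m and angle between the z axis of lid_c and the z axis of tub, either way round below 0.06 rad and height (world z) of lid_a between -0.004 and 0.003 m and angle between each of lid_a, lid_b's own z axis and vertical below 0.08 rad and linear speed of each of lid_a, lid_b below 0.01 m/s and height (world z) of lid_b between -0.004 and 0.003 m))); the robot touches nothing.
It fails at once if the tub is tipped by more than 0.5 rad (angle between tub's own z axis and vertical above 0.5 rad).
It fails at once if the sealant bottle, the stamp or the orange box is moved more than 40 mm (distance of any of sealant_bottle, stamp, orange_box from where it was at the start of the episode above 0.04 m).
It fails at once if the blue box is moved more than 30 mm (distance of blue_box from where it was at the start of the episode above 0.03 m).
It also fails if it takes over 72 s, if anything falls off the work surface, if the arm or the gripper's body presses on something with over 40 N, if the wrist force passes 120 N, or if a joint passes its speed limit or range.

## Working session

There is one attempt and no reset: what is moved stays moved. The work goes in short steps, Python scripts to look and compute and a tool call to move; the robot and the scene stay as the last step left them, time stands still between calls to the robot, and variables do not carry over. Pictures are saved under pics/ and viewed, at most 10 in all, crops included, and the job is handed in when it is done.

Besides the shell and the picture viewer there is one more tool, called after "Call:" in YAML: its name, and indented under it one key for each argument. move_arm: Moves the arm, as the interface text tells. Its arguments: {"type":"object","properties":{"rows":{"type":"array","items":{"type":"array","items":{"type":"number"}}}},"required":["rows"]}

```bash
mkdir -p pics; cat > h.py <<'E'
import numpy as np, cv2
from plant import manip
def grab(n,save=None):
    f=manip.grab_frame(n)
    if save: cv2.imwrite('pics/'+save,f['img'])
    return f
def ray(f,uv):
    K=np.array(f['mtx']);R=np.array(f['R']);t=np.array(f['t']).ravel()
    p=cv2.undistortPoints(np.array([[uv]],float),K,np.array([f['k1'],0,0,0.]))[0,0] 
    d=R.T@np.array([p[0],p[1],1]); return -R.T@t,d/np.linalg.norm(d)
def plane(f,uv,z):
    c,d=ray(f,uv); return c+d*(z-c[2])/d[2]
def proj(f,X):
    return cv2.projectPoints(np.array(X,float).reshape(-1,3),cv2.Rodrigues(np.array(f['R']))[0],np.array(f['t'],float).ravel(),np.array(f['mtx']),np.array([f['k1'],0,0,0.]))[0].reshape(-1,2)
E
python3 - <<'E'
from h import *
print(manip.state(), manip.tip_reach)
for n in('scene','side','wrist'):
    f=grab(n,n+'0.png'); print(n,f['k1'],-np.array(f['R']).T@np.array(f['t']).ravel(),np.array(f['R'])[2])
E
```

```text
{'time': 0.0, 'joint_pos': array([-1.45201564e+00,  5.33490126e-02,  1.61435475e+00,  3.93727244e-05,
        1.47598012e+00, -1.19011705e-01]), 'joint_vel': array([ 0.00061083, -0.0001508 ,  0.00181582,  0.00171529,  0.00124149,
       -0.00042845]), 'joint_efforts': array([-2.49617529e-03, -3.93683124e+01, -3.70177853e+01, -1.15689622e-04,
        7.26496830e-03, -3.35349583e-06]), 'tool_pos': array([ 0.1471549 , -0.60680894,  0.24903155]), 'tool_rot': array([-1.04561066e-03,  9.92939850e-01,  1.18614335e-01,  1.97167529e-05]), 'contact_force': array([-0.52888486, -0.60238413, -1.05713771]), 'ft_torque': array([ 0.02388042, -0.00447954, -0.03369666]), 'grasp_force': 0.0, 'gripper_width': 1.0036600849846422} 0.019
scene -0.08009304815238878 [0.20972364 0.72004206 0.88337801] [ 0.30286633 -0.62104035 -0.72289755]
side -0.11742491957011177 [ 0.37517917 -0.7545964   0.70733507] [ 0.1732862   0.75284536 -0.63497698]
wrist 0.0012307161215900201 [ 0.21995111 -0.58991421  0.37414176] [-0.28016257 -0.06579254 -0.95769529]
```

View pics/scene0.png

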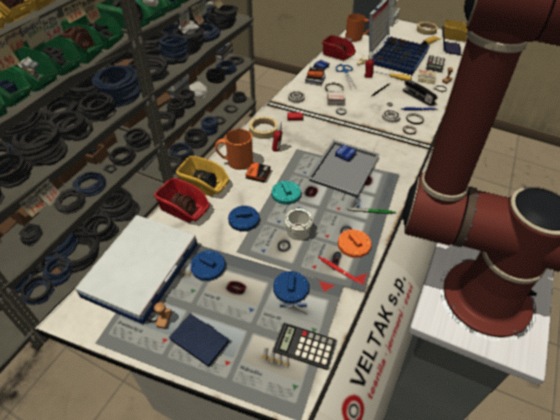

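View pics/side0.png

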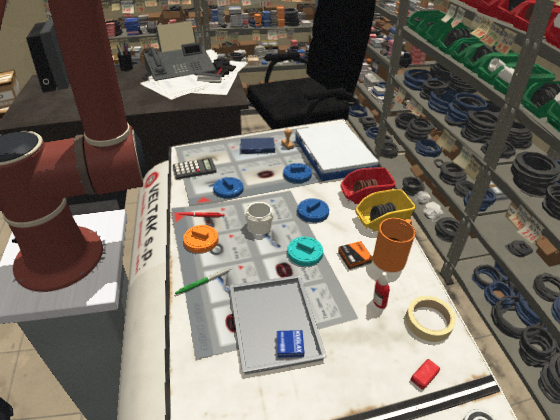

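Both views show three blue lids: scene (244,217), (208,264), (291,287), and side (313,210), (297,172), (228,187). The tub is at scene (298,222) and side (258,218). The tray is at scene (345,168) and side (277,325), with the blue box in it at side (290,343).

```bash
cat >> h.py <<'E'
def tri(f,a,g,b):
    c,d=ray(f,a);e,k=ray(g,b)
    s=np.linalg.lstsq(np.c_[d,-k],e-c,rcond=None)[0]
    p,q=c+s[0]*d,e+s[1]*k
    return (p+q)/2,np.linalg.norm(p-q)
def blobs(img,lo,hi,amin=60):
    m=cv2.inRange(cv2.cvtColor(img,cv2.COLOR_BGR2HSV),lo,hi)
    cs=cv2.findContours(m,cv2.RETR_EXTERNAL,cv2.CHAIN_APPROX_NONE)[0]
    return [c for c in cs if cv2.contourArea(c)>amin],m
E
python3 - <<'E'
from h import *
S=grab('scene');D=grab('side')
def near(cs,p):
    return max((c for c in cs if cv2.pointPolygonTest(cv2.convexHull(c),p,True)>-4),key=cv2.contourArea)
P=[((244,217),(313,210)),((208,264),(297,172)),((291,287),(228,187))]
A,_=blobs(S['img'],(100,110,40),(118,255,255));B,_=blobs(D['img'],(100,110,40),(118,255,255))
for a,b in P:
    ca,cb=near(A,a),near(B,b)
    ea,eb=cv2.fitEllipse(cv2.convexHull(ca)),cv2.fitEllipse(cv2.convexHull(cb))
    x,r=tri(S,ea[0],D,eb[0])
    print(ea[0],eb[0],x.round(4),r.round(4),plane(S,ea[0],.009)[:2].round(4),plane(D,eb[0],.009)[:2].round(4))
# tray corners in side rim top
for uv in [(230,281),(305,278),(324,358),(238,371)]: print('tray',plane(D,uv,.017).round(3))
print('tub',plane(S,(298,215),.056),plane(D,(259,211),.056))
print('box',plane(D,(290,336),.022))
W=D['img'];cv2.imwrite('pics/crop1.png',np.vstack([np.hstack([cv2.resize(D['img'][150:270,180:340],None,fx=2.5,fy=2.5,interpolation=3),cv2.resize(S['img'][195:315,185:345],None,fx=2.5,fy=2.5,interpolation=3)]),cv2.resize(D['img'][265:385,215:375],None,fx=2.5,fy=2.5).repeat(1,1) if 0 else np.hstack([cv2.resize(D['img'][265:385,215:375],None,fx=2.4,fy=2.4),np.zeros((288,416,3),np.uint8)])]))
E
```

```text
(243.48341369628906, 217.97930908203125) (312.70989990234375, 210.1238250732422) [0.6453 0.0488 0.0086] 0.0016 [0.646 0.049] [0.6443 0.0479]
(207.3874969482422, 264.5977783203125) (297.1789855957031, 172.56744384765625) [0.6464 0.2263 0.0098] 0.0024 [0.6481 0.2256] [0.6454 0.2266]
(290.66510009765625, 286.62603759765625) (227.927734375, 187.3936004638672) [0.435  0.1906 0.0095] 0.0019 [0.4361 0.1902] [0.4341 0.191 ]
tray [ 0.4   -0.161  0.017]
tray [ 0.562 -0.184  0.017]
tray [ 0.548 -0.381  0.017]
tray [ 0.388 -0.375  0.017]
tub [0.50158677 0.01175646 0.056     ] [0.49470785 0.01566497 0.056     ]
box [ 0.4961529  -0.32437231  0.022     ]
```

View pics/crop1.png

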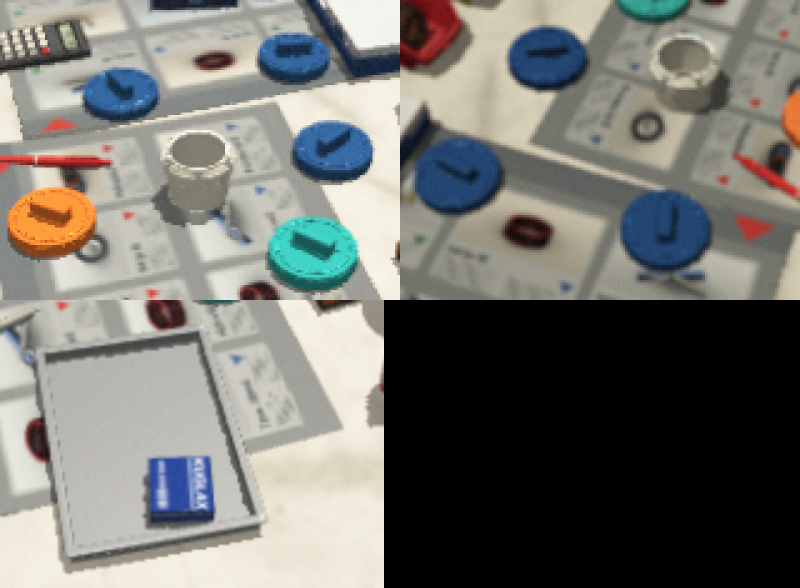

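The crop shows the bars: lid 1 at side (313,210), lid 2 at (297,172) and lid 3 at (228,187). The triangulated heights of 9–10 mm match the lids' mid-height. Next I'll take a wrist view over the tub and lid 1.

Call:
move_arm:
  rows:
    - [2.77,-2.88,0,0,0,0,1]
    - [2.77,-2.88,0,0,0,0,1]
    - [2.77,-2.88,0,0,0,0,1]
    - [2.77,-2.88,0,0,0,0,1]
    - [2.77,-2.88,0,0,0,0,1]
    - [2.77,-2.88,0,0,0,0,1]
    - [2.77,-2.88,0,0,0,0,1]
    - [2.77,-2.88,0,0,0,0,1]
    - [2.77,-2.88,0,0,0,0,1]
    - [2.77,-2.88,0,0,0,0,1]
    - [2.77,-2.88,0,0,0,0,1]
    - [2.77,-2.88,0,0,0,0,1]
    - [2.77,-2.88,0,0,0,0,1]
    - [2.77,-2.88,0,0,0,0,1]
    - [2.77,-2.88,0,0,0,0,1]
    - [2.77,-2.88,0,0,0,0,1]
    - [2.77,-2.88,0,0,0,0,1]
    - [2.77,-2.88,0,0,0,0,1]
    - [2.77,-2.88,0,0,0,0,1]
    - [0,0,0,0,0,0,1]

```text
time: 1.92
tool_pos: [0.5315, 0.0536, 0.25]
tool_rot: [-0.001, 0.993, 0.122, 0.0]
contact_force: [-0.4, -0.8, 0.3]
gripper_width: 1.0
grasp_force: 0.0
```

```bash
python3 - <<'E'
from h import *
f=grab('wrist','w1.png');print(np.array(f['mtx'])[0],-np.array(f['R']).T@np.array(f['t']).ravel())
print(proj(f,[[.645,.0485,.016],[.498,.0135,.056],[.646,.226,.016],[.435,.19,.016]]))
E
```

```text
[298.15303474   0.         280.65039382] [0.60414059 0.07088698 0.37500232]
[[309.62395536  84.90161531]
 [307.81840336 224.11942322]
 [151.26264425  41.31303076]
 [159.62594463 226.89567329]]
```

View pics/w1.png

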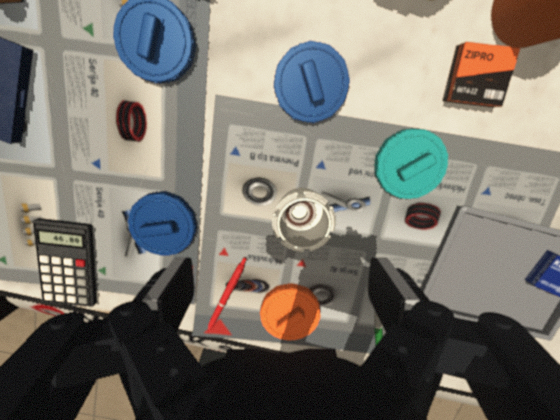

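The wrist view shows all three blue lids at (312,82), (152,38) and (160,223), the tub's mouth at (302,220), and the tray at right. I'll measure discs, bars and rim here.

```bash
python3 - <<'E'
from h import *
f=grab('wrist');img=f['img']
cs,m=blobs(img,(98,90,40),(120,255,255),1500)
out=[]
for c in cs:
    e=cv2.fitEllipse(cv2.convexHull(c))
    if not 60<e[1][1]<110: continue
    X=plane(f,e[0],.014)
    # bar: darker pixels (shadowed sides) and edges within 0.62 radius
    print('lid',np.round(e,1).tolist() if 0 else (np.round(e[0],1),np.round(e[1],1)),X.round(4))
    u,v=map(int,e[0]);
    if v-45<0: v=45
    out.append(cv2.resize(img[v-45:v+45,u-45:u+45],(400,400),interpolation=2)); print('crop org',u-45,v-45)
u,v=302,220
out.append(cv2.resize(img[v-45:v+45,u-45:u+45],(400,400),interpolation=2))
o=[cv2.resize(x,(300,300)) for x in out[:4]]
cv2.imwrite('pics/z1.png',np.vstack([np.hstack(o[:2]),np.hstack(o[2:4])]))
E
```

```text
lid (array([158.3, 222.6]), array([63.2, 71.3])) [0.4385 0.1902 0.014 ]
crop org 113 177
lid (array([309. ,  79.8]), array([73.7, 80.9])) [0.6488 0.0475 0.014 ]
crop org 264 34
lid (array([151. ,  36.5]), array([76.9, 91.9])) [0.6496 0.2244 0.014 ]
crop org 106 0
```

View pics/z1.png

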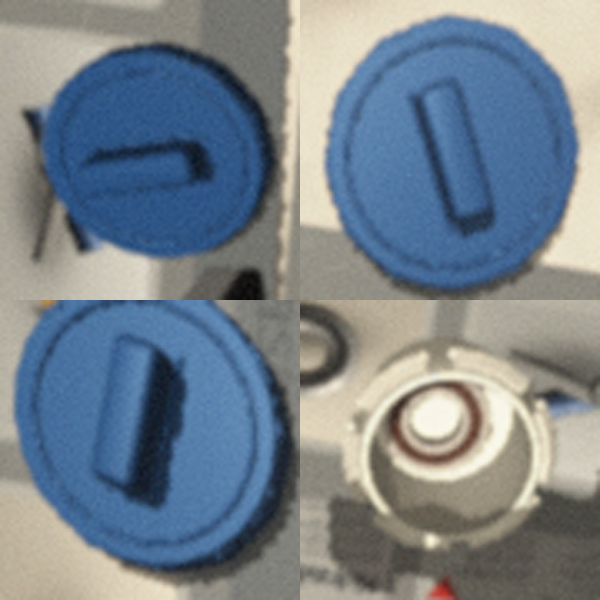

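The crop shows the bar tops and the tub's rim ring: bar ends for lid 1 at (135,87)→(176,219), lid 2 at (135,41)→(113,183), lid 3 at (85,177)→(188,165), each in its own tile. The ring's centre is at about (151,157) in the fourth tile.

```bash
python3 - <<'E'
from h import *
f=grab('wrist');img=f['img']
k=90/300
for n,o,a,b in [('L1',(264,34),(135,87),(176,219)),('L2',(106,0),(135,41),(113,183)),('L3',(113,177),(85,177),(188,165))]:
    A,B=[plane(f,(o[0]+p[0]*k,o[1]+p[1]*k),.033)[:2] for p in(a,b)]
    print(n,((A+B)/2).round(4),'len',np.linalg.norm(A-B).round(4),'ang',np.degrees(np.arctan2(*(A-B)[::-1])).round(1))
# rim: bright ring
u,v=302,222
for q in [(151,157),(64,157),(240,157),(151,70),(151,242)]: print('rim',plane(f,(257+q[0]*k,175+q[1]*k),.056).round(4))
# tongues (outer outline) at z .049, 74 mm across
for q in [(45,157),(252,140),(135,40),(135,248)]: print('bead',plane(f,(257+q[0]*k,175+q[1]*k),.049).round(4))
# lid outlines check size: ellipse extents
hsv=cv2.cvtColor(img,cv2.COLOR_BGR2HSV)
D=grab('side');S=grab('scene')
def tubc(F,c):
    h=cv2.cvtColor(F['img'],cv2.COLOR_BGR2HSV);x,y=c
    sub=h[y-25:y+25,x-25:x+25]; return sub
print('tub pred side',proj(D,[[.5,.013,.056]]),proj(S,[[.5,.013,.056]]))
cv2.imwrite('pics/t.png',np.hstack([cv2.resize(D['img'][190:245,230:285],(400,400),interpolation=2),cv2.resize(S['img'][190:245,270:325],(400,400),interpolation=2)]))
E
```

```text
L1 [0.6458 0.0448] len 0.0414 ang 33.8
L2 [0.6472 0.2223] len 0.0404 ang -3.4
L3 [0.4382 0.1866] len 0.0387 ang 110.7
rim [0.4968 0.0159 0.056 ]
rim [0.4898 0.0447 0.056 ]
rim [ 0.504  -0.0135  0.056 ]
rim [0.5264 0.0238 0.056 ]
rim [0.4663 0.0077 0.056 ]
bead [0.4857 0.0506 0.049 ]
bead [ 0.5088 -0.0176  0.049 ]
bead [0.5335 0.0308 0.049 ]
bead [0.4597 0.0114 0.049 ]
tub pred side [[261.29867789 211.42188094]] [[298.35354327 215.51750538]]
```

View pics/t.png

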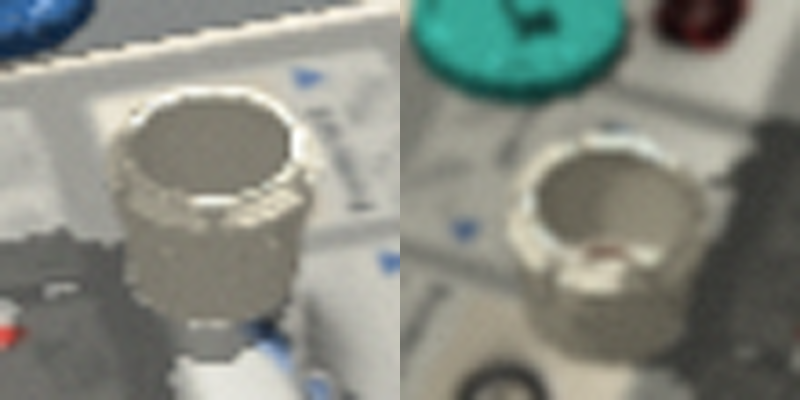

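Tub mouth is at (0.497, 0.0155) (rim measured 60–62 mm, must be 61). Bar lengths of 39–41 mm match the expected 42. Now to a spot above lid 1, yaw 33.8°.

Call:
move_arm:
  rows:
    - [0,0,0,0,0,-6.6,1]
    - [0,0,0,0,0,-6.6,1]
    - [0,0,0,0,0,-6.6,1]
    - [1.82,1.38,2.6,0,0,0,1]
    - [1.82,1.38,2.6,0,0,0,1]
    - [1.82,1.38,2.6,0,0,0,1]
    - [1.82,1.38,2.6,0,0,0,1]
    - [1.82,1.38,2.6,0,0,0,1]
    - [0,0,0,0,0,0,1]

```text
time: 2.92
tool_pos: [0.6421, 0.0387, 0.1121]
tool_rot: [-0.002, 0.958, 0.286, -0.005]
contact_force: [-1.1, 0.6, -2.0]
gripper_width: 1.0
grasp_force: 0.0
```

```bash
cat >> h.py <<'E'
from scipy.spatial.transform import Rotation as Ro
def rel(p):
    s=manip.state();R=Ro.from_quat(np.r_[s['tool_rot'][1:],s['tool_rot'][0]]).as_matrix()
    return (R.T@(np.array(p)-s['tool_pos'])*100).round(2), np.degrees(np.arctan2(R[1,0],R[0,0])).round(2)
E
python3 - <<'E'
from h import *
f=grab('wrist','w2.png')
cs,m=blobs(f['img'],(98,90,40),(120,255,255),3000)
for c in cs:
    e=cv2.fitEllipse(cv2.convexHull(c)); print(np.round(e[0],1),np.round(e[1],1),cv2.contourArea(c), plane(f,e[0],.012).round(4))
print(manip.state()['tool_pos'],rel([.6455,.047,.038]))
print('bar proj',proj(f,[[.6455,.047,.033],[.6455+.021*.831,.047+.021*.556,.033],[.6455-.021*.831,.047-.021*.556,.033]]))
E
```

```text
[ 12.3 305. ] [87.8 99.6] 3743.5 [0.4406 0.1898 0.012 ]
[274.8 200. ] [105.4 107.5] 8723.5 [0.6489 0.0484 0.012 ]
[58.1 61.1] [119.8 151.9] 12882.0 [0.6505 0.2268 0.012 ]
[0.6418157  0.0390704  0.11512465] (array([ 0.8 , -0.42,  7.71]), np.float64(33.27))
bar proj [[273.18462728 213.00421766]
 [272.65690485 184.49991163]
 [273.6824415  239.90152947]]
```

View pics/w2.png

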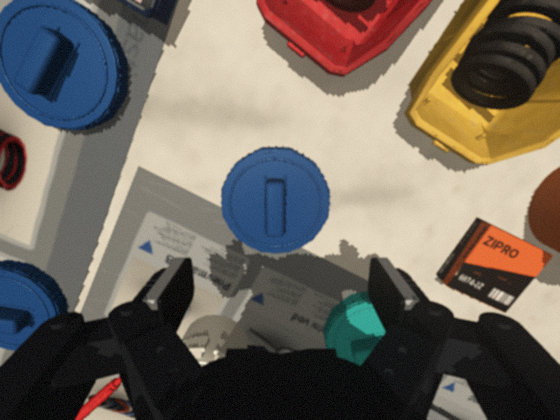

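Lid 1's disc is centred at (275,200) and its bar runs vertically at (275,206), so it lies parallel to tool x. I'll descend partly and let the arm settle.

Call:
move_arm:
  rows:
    - [0,0,1.5,0,0,0,1]
    - [0,0,1.5,0,0,0,1]
    - [0,0,0,0,0,0,1]
    - [0,0,0,0,0,0,1]
    - [0,0,0,0,0,0,1]

```text
time: 3.38
tool_pos: [0.6438, 0.0409, 0.0914]
tool_rot: [0.0, 0.958, 0.288, 0.001]
contact_force: [-0.1, 0.5, 1.0]
gripper_width: 1.0
grasp_force: 0.0
```

```bash
python3 - <<'E'
from h import *
f=grab('wrist')
cs,m=blobs(f['img'],(98,90,40),(120,255,255),3000)
for c in cs:
    e=cv2.fitEllipse(cv2.convexHull(c)); print(np.round(e[0],1),np.round(e[1],1), plane(f,e[0],.012).round(4))
s=manip.state();print(s['tool_pos'],s['joint_vel'].round(3),rel([.648,.0485,.0375]))
E
```

```text
[274.6 212.5] [114.2 117.5] [0.6489 0.0485 0.012 ]
[40.2 63.7] [129.7 150.9] [0.6502 0.2242 0.012 ]
[0.64415555 0.04100554 0.0918278 ] [ 0.001  0.001 -0.009 -0.002 -0.    -0.001] (array([ 0.72, -0.42,  5.43]), np.float64(33.44))
```

Call:
move_arm:
  rows:
    - [0.36,-0.21,1.8,0,0,0,1]
    - [0.36,-0.21,1.8,0,0,0,1]
    - [0,0,1.8,0,0,0,1]
    - [0,0,0,0,0,0,1]
    - [0,0,0,0,0,0,1]
    - [0,0,0,0,0,0,-1]
    - [0,0,0,0,0,0,-1]
    - [0,0,0,0,0,0,-1]
    - [0,0,0,0,0,0,-1]
    - [0,0,0,0,0,0,-1]
    - [0,0,0,0,0,0,-1]

```text
time: 4.35
tool_pos: [0.6478, 0.0483, 0.0369]
tool_rot: [0.0, 0.958, 0.288, 0.0]
contact_force: [-4.4, -0.1, 18.9]
gripper_width: 0.15
grasp_force: 49.1
```

Call:
move_arm:
  rows:
    - [0,0,-1,0,0,0,-1]
    - [0,0,-2,0,0,0,-1]
    - [0,0,-3,0,0,0,-1]
    - [0,0,-2.5,0,0,0,-1]
    - [0,0,0,0,0,0,-1]
    - [0,0,0,0,0,0,-1]

```text
time: 4.85
tool_pos: [0.649, 0.0484, 0.1244]
tool_rot: [0.001, 0.958, 0.288, 0.002]
contact_force: [-1.0, 0.2, -1.2]
gripper_width: 0.144
grasp_force: 62.5
```

```bash
python3 - <<'E'
from h import *
s=manip.state();print(s['tool_pos'],s['contact_force'],s['gripper_width'],rel([.497,.0155,.135]))
p=s['tool_pos']
f=grab('wrist','w3.png')
cs,m=blobs(f['img'],(98,90,40),(120,255,255),3000)
for c in cs:
    e=cv2.fitEllipse(cv2.convexHull(c)); X=plane(f,e[0],p[2]-.037+.014); print(np.round(e[0],1),np.round(e[1],1), X.round(4),rel(X))
E
```

```text
[0.6490423  0.04836358 0.12443814] [-0.97682504  0.21359259 -1.2155659 ] 0.14367887354569914 (array([-14.5 ,  -5.63,  -1.13]), np.float64(33.43))
[ 28.9 310.6] [84.4 98.8] [0.5426 0.1509 0.1014] (array([ -3.13, -14.35,   2.06]), np.float64(33.42))
[280.5 253.9] [145.3 154.5] [0.652  0.0493 0.1014] (array([0.41, 0.16, 2.07]), np.float64(33.42))
[78.9 82.6] [111.5 137.8] [0.6732 0.1745 0.1014] (array([ 9.07, -9.13,  2.07]), np.float64(33.42))
```

View pics/w3.png

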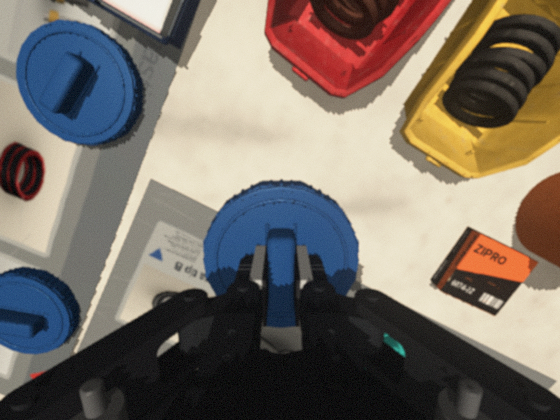

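Lid 1 is held by its bar, with its far edge at (281,181) and side edges at 204 and 358. I'll derive its offset along the bar from the far edge.

```bash
python3 - <<'E'
from h import *
s=manip.state();p=s['tool_pos'];f=grab('wrist')
# silhouette far edge: top rim of lid z=+16, lower edge z=0
for uv in [(281,181),(204,258),(358,255)]:
    for h in (.016,.0):
        print(uv,h,rel(plane(f,uv,p[2]-.037+h))[0])
g=proj(f,p+0*p);print(g)
E
```

```text
(281, 181) 0.016 [4.45 0.15 1.94]
(281, 181) 0.0 [4.12 0.16 3.54]
(204, 258) 0.016 [ 0.23 -4.    1.95]
(204, 258) 0.0 [-0.57 -4.45  3.55]
(358, 255) 0.016 [0.4  4.29 1.94]
(358, 255) 0.0 [-0.38  4.75  3.54]
[[278.94247151 281.02042068]]
```

Call:
move_arm:
  rows:
    - [-1.5,-0.6,0.1,0,0,0,-1]
    - [-2.9,-1.16,0.2,0,0,0,-1]
    - [-2.9,-1.16,0.2,0,0,0,-1]
    - [-2.9,-1.16,0.2,0,0,0,-1]
    - [-2.9,-1.16,0.2,0,0,0,-1]
    - [-1.5,-0.6,0.1,0,0,0,-1]
    - [0,0,0,0,0,0,-1]
    - [0,0,0,0,0,0,-1]
    - [0,0,0,0,0,0,-1]

```text
time: 5.7
tool_pos: [0.4939, 0.0168, 0.111]
tool_rot: [-0.0, 0.958, 0.288, -0.0]
contact_force: [0.2, -0.3, -0.6]
gripper_width: 0.145
grasp_force: 62.5
```

```bash
python3 - <<'E'
from h import *
s=manip.state();p=s['tool_pos'];print(p,rel([.4944,.0166,.107]))
D=grab('side','d1.png');S=grab('scene','s1.png')
print(proj(D,[[.495,.0166,.05],[.495,.0166,.08]]),proj(S,[[.495,.0166,.05],[.495,.0166,.08]]))
cv2.imwrite('pics/t2.png',np.hstack([cv2.resize(D['img'][165:255,215:305],(400,400),interpolation=2),cv2.resize(S['img'][165:255,255:345],(400,400),interpolation=2)]))
E
```

```text
[0.49394733 0.0167888  0.11097427] (array([0.03, 0.04, 0.4 ]), np.float64(33.42))
[[259.09470604 212.60456527]
 [258.88523592 203.17640877]] [[299.42716414 218.63371185]
 [299.91900228 210.71545823]]
```

View pics/t2.png

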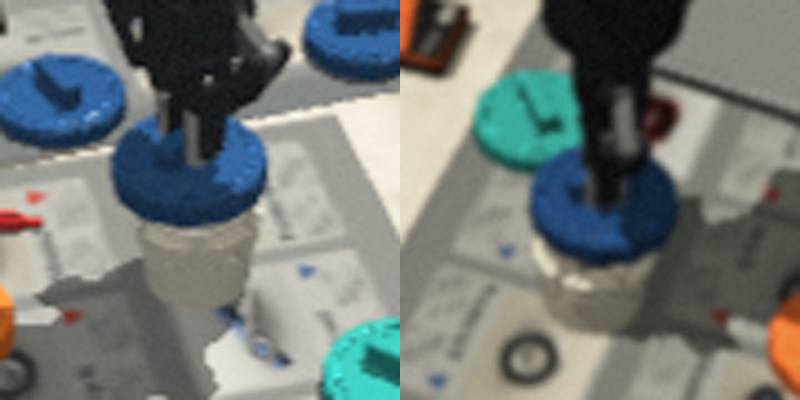

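The hover view shows the lid above the tub: lid at side u≈258 and tub at u≈259.5. I'll quantify the lid's offset with masks in both fixed cameras.

```bash
python3 - <<'E'
from h import *
s=manip.state();p=s['tool_pos'];z=p[2]-.037
D={**grab('side')};S=grab('scene')
for n,F,c,tu in(('side',D,(258,203),259.5),('scene',S,(300,210),299.05)):
    cs,m=blobs(F['img'],(95,80,20),(125,255,255),200)
    k=max((c2 for c2 in cs if cv2.pointPolygonTest(cv2.convexHull(c2),c,True)>-5),key=cv2.contourArea)[:,0]
    x0,x1,yb=k[:,0].min(),k[:,0].max(),k[:,1].max()
    print(n,x0,x1,(x0+x1)/2,yb,'w rows',[(k[k[:,1]==r,0].min(),k[k[:,1]==r,0].max()) for r in range(yb-16,yb,2)])
    q=proj(F,[[p[0],p[1],z+.012],[p[0]+.01,p[1],z+.012],[p[0],p[1]+.01,z+.012]]);print('lid at TCP u',q[0],'du/dx,dy per cm',q[1]-q[0],q[2]-q[0])
    th=np.linspace(0,6.283,200);e=proj(F,np.c_[p[0]+.042*np.cos(th),p[1]+.042*np.sin(th),0*th+z]);print('lower edge extents if centred at TCP',e.min(0),e.max(0))
    q=proj(F,[[p[0],p[1],.05]]);print('tub at TCP u',q,'tub u meas',tu)
E
```

```text
side 241 274 257.5 215 w rows [(np.int32(241), np.int32(274)), (np.int32(241), np.int32(274)), (np.int32(241), np.int32(274)), (np.int32(241), np.int32(274)), (np.int32(241), np.int32(273)), (np.int32(242), np.int32(272)), (np.int32(244), np.int32(270)), (np.int32(247), np.int32(267))]
lid at TCP u [258.6150674  201.08237092] du/dx,dy per cm [ 4.06488625 -0.48111265] [-0.68265748 -2.50501829]
lower edge extents if centred at TCP [241.46810145 194.43220072] [275.89807796 216.12436767]
tub at TCP u [[258.87506103 212.57353882]] tub u meas 259.5
scene 284 317 300.5 224 w rows [(np.int32(285), np.int32(316)), (np.int32(285), np.int32(316)), (np.int32(285), np.int32(317)), (np.int32(285), np.int32(316)), (np.int32(286), np.int32(315)), (np.int32(288), np.int32(314)), (np.int32(290), np.int32(313)), (np.int32(293), np.int32(308))]
lid at TCP u [300.1748388  209.10414153] du/dx,dy per cm [-3.57504317 -1.29451194] [-1.65289853  2.56480844]
lower edge extents if centred at TCP [283.54191101 200.63307233] [316.41133212 224.66463406]
tub at TCP u [[299.57177917 218.75623499]] tub u meas 299.05
```

The two estimates differ by about 3 mm along the bar. Turning the hand about 90° will separate camera bias from the lid's offset in the hand.

Call:
move_arm:
  rows:
    - [0,0,0,0,0,-7,-1]
    - [0,0,0,0,0,-7,-1]
    - [0,0,0,0,0,-7,-1]
    - [0,0,0,0,0,-7,-1]
    - [0,0,0,0,0,-7,-1]
    - [0,0,0,0,0,-7,-1]
    - [0,0,0,0,0,-7,-1]
    - [0,0,0,0,0,-7,-1]
    - [0,0,0,0,0,-7,-1]
    - [0,0,0,0,0,-7,-1]
    - [0,0,0,0,0,-7,-1]
    - [0,0,0,0,0,-7,-1]
    - [0,0,0,0,0,-7,-1]
    - [0,0,0,0,0,0,-1]
    - [0,0,0,0,0,0,-1]

```text
time: 7.15
tool_pos: [0.4939, 0.0168, 0.1114]
tool_rot: [0.0, 0.467, 0.884, 0.0]
contact_force: [-0.4, -0.0, 0.1]
gripper_width: 0.144
grasp_force: 62.5
```

```bash
cat > m.py <<'E'
from h import *
# held-lid measurement in the fixed cameras, sub-pixel side extents -> offset of lid (true=TCP-relative) and of the tub
def lat(F,c,z0,p):
    hsv=cv2.cvtColor(cv2.resize(F['img'],None,fx=4,fy=4,interpolation=cv2.INTER_CUBIC),cv2.COLOR_BGR2HSV)
    m=cv2.inRange(hsv,(95,80,20),(125,255,255))
    cs=cv2.findContours(m,cv2.RETR_EXTERNAL,cv2.CHAIN_APPROX_NONE)[0]
    k=max((k for k in cs if cv2.pointPolygonTest(cv2.convexHull(k),(c[0]*4,c[1]*4),True)>-12),key=cv2.contourArea)[:,0]
    k=(k+.5)/4-.5
    return (k[:,0].min()+k[:,0].max())/2,k[:,0].max()-k[:,0].min(),k[:,1].max()
def run():
    s=manip.state();p=s['tool_pos'];z=p[2]-.037;A=[];b=[]
    for n,c in(('side',(258,203)),('scene',(300,210))):
        F=grab(n);u,w,v=lat(F,c,z,p)
        th=np.linspace(0,6.283,400)
        E=[proj(F,np.c_[p[0]+.042*np.cos(th),p[1]+.042*np.sin(th),0*th+z+h]) for h in(0,.016)];E=np.vstack(E)
        u0=(E[:,0].min()+E[:,0].max())/2
        q=proj(F,[[p[0],p[1],z],[p[0]+.01,p[1],z],[p[0],p[1]+.01,z]])
        A.append([(q[1]-q[0])[0],(q[2]-q[0])[0]]);b.append(u-u0);print(n,u,w,np.ptp(E[:,0]),u-u0,'v',v,E[:,1].max())
    o=np.linalg.solve(A,b)*10;print('TCP',p.round(4),'lid-TCP by fixed cams, mm',o.round(2),'yaw',rel(p)[1])
    f=grab('wrist')
    cs,m=blobs(f['img'],(98,90,40),(120,255,255),3000)
    for c in cs:
        e=cv2.fitEllipse(cv2.convexHull(c)); print('wrist',np.round(e[0],1),np.round(e[1],1), plane(f,e[0],.012).round(4), 'far edge',c[:,0,1].min(),c[:,0,0].min(),c[:,0,0].max())
    return f
if __name__=='__main__': run()
E
python3 m.py
```

```text
side 258.0 34.75 34.7863075790238 -0.3313967133370852 v 215.125 216.17881406479927
scene 299.625 32.5 33.32121138936134 -0.7883755271472523 v 223.875 224.74414945478722
TCP [0.4939 0.0168 0.1114] lid-TCP by fixed cams, mm [-0.01  4.83] yaw 124.3
wrist [280.7 253.9] [146.9 155.3] [ 0.5149 -0.0124  0.012 ] far edge 180 203 358
```

```bash
python3 - <<'E'
from m import *
p=np.array([.4939,.0168,.1110]);z=p[2]-.037
def off(imgs):
    A=[];b=[]
    for n,c,im in(('side',(258,203),imgs[0]),('scene',(300,210),imgs[1])):
        F=grab(n);F['img']=im if im is not None else F['img'];u,w,v=lat(F,c,z,p)
        th=np.linspace(0,6.283,400)
        E=np.vstack([proj(F,np.c_[p[0]+.042*np.cos(th),p[1]+.042*np.sin(th),0*th+z+h]) for h in(0,.016)])
        q=proj(F,[[p[0],p[1],z],[p[0]+.01,p[1],z],[p[0],p[1]+.01,z]])
        A.append([(q[1]-q[0])[0],(q[2]-q[0])[0]]);b.append(u-(E[:,0].min()+E[:,0].max())/2)
    return np.linalg.solve(A,b)*10,np.array(A)
o1,A=off((cv2.imread('pics/d1.png'),cv2.imread('pics/s1.png')));o2,_=off((None,None))
a=np.radians([33.4,124.3])
M=np.array([[1,0,np.cos(a[0])],[0,1,np.sin(a[0])],[1,0,np.cos(a[1])],[0,1,np.sin(a[1])]])
sol,res,_,_=np.linalg.lstsq(M,np.r_[o1,o2],rcond=None);print(o1,o2,'B',sol[:2],'e',sol[2],'res',res**.5)
# tub from side0/scene0 silhouettes: pixel picks (pixel-centre)
b=[]
for n,u in(('side',259.07),('scene',298.6)):
    F=grab(n);b.append(u-proj(F,[[p[0],p[1],.05]])[0,0])
t=np.linalg.solve(A,b)*10;print('tub-TCP fixed',t,'corrected',t-sol[:2], (p[:2]*1e3+t-sol[:2]))
E
```

```text
[-2.36309312  3.75992371] [-0.34194614  4.7245673 ] B [-1.18152918  5.10978306] e -1.2604253471422604 res [0.94560052]
tub-TCP fixed [1.66143528 3.60172523] corrected [ 2.84296446 -1.50805783] [496.74296446  15.29194217]
```

Combining the two, the tub axis is at about (0.4955, 0.016) and the lid sits about 1 mm back along the bar. I'll shift the lid onto the axis and lower it slowly, watching the force.

Call:
move_arm:
  rows:
    - [-0.06,0.09,0.4,0,0,0,-1]
    - [0,0,0.5,0,0,0,-1]
    - [0,0,0.5,0,0,0,-1]
    - [0,0,0.2,0,0,0,-1]
    - [0,0,0,0,0,0,-1]
    - [0,0,0,0,0,0,-1]

```text
time: 8.1
tool_pos: [0.4943, 0.0167, 0.0949]
tool_rot: [-0.0, 0.466, 0.885, -0.0]
contact_force: [0.3, -0.5, -0.2]
gripper_width: 0.143
grasp_force: 62.5
```

Call:
move_arm:
  rows:
    - [0,0,0.15,0,0,0,-1]
    - [0,0,0.15,0,0,0,-1]
    - [0,0,0.15,0,0,0,-1]
    - [0,0,0,0,0,0,-1]
    - [0,0,0,0,0,0,-1]

```text
time: 8.52
tool_pos: [0.4951, 0.0166, 0.0927]
tool_rot: [0.0, 0.466, 0.885, -0.0]
contact_force: [-4.7, 0.8, 9.2]
gripper_width: 0.145
grasp_force: 63.8
```

Call:
move_arm:
  rows:
    - [0,0,0.1,0,0,0,-1]
    - [0,0,0.1,0,0,0,-1]
    - [0,0,0,0,0,0,-1]
    - [0,0,0,0,0,0,-1]

```text
time: 8.85
tool_pos: [0.4955, 0.0166, 0.0926]
tool_rot: [0.0, 0.466, 0.885, -0.0]
contact_force: [-8.7, 0.4, 18.4]
gripper_width: 0.144
grasp_force: 65.1
```

The lid stops 13 mm high on the rim with 18 N, so this is the too-narrow one. I'll put it back.

Call:
move_arm:
  rows:
    - [0,0,-1,0,0,0,-1]
    - [0,0,-2,0,0,0,-1]
    - [0,0,-2,0,0,0,-1]
    - [-0.6,1.44,0,0,0,0,-1]
    - [-1.2,2.88,0,0,0,0,-1]
    - [-1.2,2.88,0,0,0,0,-1]
    - [-1.2,2.88,0,0,0,0,-1]
    - [-1.2,2.88,1,0,0,0,-1]
    - [-0.6,1.44,2,0,0,0,-1]
    - [0,0,2.5,0,0,0,-1]
    - [0,0,2,0,0,0,-1]
    - [0,0,1,0,0,0,-1]
    - [0,0,0,0,0,0,-1]
    - [0,0,0,0,0,0,-1]
    - [0,0,0,0,0,0,-1]

```text
time: 10.1
tool_pos: [0.6483, 0.0486, 0.0556]
tool_rot: [0.001, 0.466, 0.885, 0.001]
contact_force: [0.1, -0.0, 0.8]
gripper_width: 0.144
grasp_force: 62.5
```

```bash
python3 - <<'E'
from h import *
s=manip.state();print(s['tool_pos'],s['contact_force'],rel([.648,.048,.0375]))
E
```

```text
[0.64826987 0.04857707 0.05560229] [ 0.0674929  -0.00586608  0.77834577] (array([-0.03, -0.06,  1.81]), np.float64(124.42))
```

Call:
move_arm:
  rows:
    - [0,0,1,0,0,0,-1]
    - [0,0,0.5,0,0,0,-1]
    - [0,0,0.25,0,0,0,-1]
    - [0,0,0,0,0,0,-1]
    - [0,0,0,0,0,0,-1]
    - [0,0,0,0,0,0,0]
    - [0,0,0,0,0,0,0]
    - [0,0,0,0,0,0,0]
    - [0,0,-2,0,0,0,0]
    - [0,0,-3,0,0,0,1]
    - [0,0,-3,0,0,0,1]
    - [0,0,0,0,0,6.85,1]
    - [0,0,0,0,0,6.85,1]

```text
time: 11.18
tool_pos: [0.6492, 0.0486, 0.1197]
tool_rot: [0.003, 0.571, 0.821, 0.002]
contact_force: [0.1, -0.8, 0.3]
gripper_width: 1.0
grasp_force: 0.0
```

Call:
move_arm:
  rows:
    - [1.5,-1,0,0,0,0,1]
    - [2.97,-2.11,0,0,0,0,1]
    - [2.97,-2.11,0,0,0,0,1]
    - [2.97,-2.11,0,0,0,0,1]
    - [2.97,-2.11,0,0,0,0,1]
    - [2.97,-2.11,0,0,0,0,1]
    - [2.97,-2.11,0,0,0,0,1]
    - [1.5,-1.1,0,0,0,0,1]
    - [0,0,0,0,0,0,1]
    - [0,0,0,0,0,0,1]
    - [0,0,0,0,0,0,1]

```text
time: 12.1
tool_pos: [0.4362, 0.1909, 0.1166]
tool_rot: [0.0, 0.568, 0.823, 0.0]
contact_force: [-0.7, -1.6, -0.9]
gripper_width: 0.997
grasp_force: 0.0
```

```bash
python3 - <<'E'
from h import *
s=manip.state();p=s['tool_pos'];print(p,s['contact_force'])
f=grab('wrist','w4.png')
cs,m=blobs(f['img'],(98,90,40),(120,255,255),3000)
for c in cs:
    e=cv2.fitEllipse(cv2.convexHull(c)); X=plane(f,e[0],.012);print(np.round(e[0],1),np.round(e[1],1),X.round(4),rel([X[0],X[1],.037]))
S=grab('scene');D=grab('side')
A,_=blobs(S['img'],(100,110,40),(118,255,255));B,_=blobs(D['img'],(100,110,40),(118,255,255))
for F,cs,q in((S,A,(243.5,218)),(D,B,(312.7,210.1))):
    for c in cs:
        e=cv2.fitEllipse(cv2.convexHull(c))
        if np.hypot(e[0][0]-q[0],e[0][1]-q[1])<8: print('L1 back',q,e[0],plane(F,e[0],.009).round(4))
# bar: dark side pixels inside the disc
c=max(cs:=blobs(f['img'],(98,90,40),(120,255,255),3000)[0],key=lambda c:-abs(cv2.minEnclosingCircle(c)[0][0]-280));print(cv2.minEnclosingCircle(c))
u,v=map(int,cv2.minEnclosingCircle(c)[0]);cv2.imwrite('pics/z4.png',cv2.resize(f['img'][max(v-60,0):v+60,u-60:u+60],(600,600),interpolation=2));print(u-60,max(v-60,0))
E
```

```text
[0.43623077 0.19093453 0.11658997] [-0.71718976 -1.56653212 -0.88385727]
[525.7 256.6] [ 93.4 111.6] [0.6463 0.2264 0.012 ] (array([-4.07, 20.88,  7.98]), np.float64(110.68))
[279.  211.3] [101.8 105.6] [0.4365 0.1904 0.012 ] (array([-0.03, -0.02,  7.96]), np.float64(110.68))
L1 back (243.5, 218) (242.95936584472656, 217.63108825683594) [0.6479 0.0485 0.009 ]
L1 back (312.7, 210.1) (313.6026916503906, 210.1061553955078) [0.6467 0.0475 0.009 ]
((278.89483642578125, 211.435791015625), 53.140045166015625)
218 151
```

Lid 1 lies flat at its old place, confirmed by both views. Lid 3 is right below the tool. Descend and grasp.

Call:
move_arm:
  rows:
    - [-0.15,-0.15,2,0,0,0,1]
    - [0,0,3,0,0,0,1]
    - [0,0,2,0,0,0,1]
    - [0,0,0.95,0,0,0,1]
    - [0,0,0,0,0,0,1]
    - [0,0,0,0,0,0,1]
    - [0,0,0,0,0,0,-1]
    - [0,0,0,0,0,0,-1]
    - [0,0,0,0,0,0,-1]
    - [0,0,0,0,0,0,-1]
    - [0,0,0,0,0,0,-1]
    - [0,0,0,0,0,0,-1]

```text
time: 13.25
tool_pos: [0.4349, 0.1893, 0.0373]
tool_rot: [0.0, 0.568, 0.823, 0.0]
contact_force: [-3.7, -1.0, 19.9]
gripper_width: 0.147
grasp_force: 48.4
```

Call:
move_arm:
  rows:
    - [0,0,-1,0,0,0,-1]
    - [0,0,-2,0,0,0,-1]
    - [0,0,-3,0,0,0,-1]
    - [0,0,-2.5,0,0,0,-1]
    - [0,0,0,0,0,0,-1]
    - [0,0,0,0,0,0,-1]
    - [0,0,0,0,0,0,-1]

```text
time: 13.83
tool_pos: [0.4342, 0.1891, 0.1216]
tool_rot: [-0.0, 0.568, 0.823, -0.0]
contact_force: [-1.0, -0.4, 0.1]
gripper_width: 0.151
grasp_force: 60.8
```

```bash
python3 - <<'E'
from h import *
s=manip.state();p=s['tool_pos'];print(p,s['contact_force'],s['gripper_width'],rel([.4955,.016,p[2]]))
f=grab('wrist')
cs,m=blobs(f['img'],(98,90,40),(120,255,255),3000)
for c in cs:
    k=c[:,0];print(k.min(0),k.max(0),cv2.contourArea(c))
    if k[:,0].min()<270<k[:,0].max():
        t=k[k[:,1]==k[:,1].min()].mean(0); z=p[2]-.037+.016
        print('far',t,rel(plane(f,t,z)),rel(plane(f,k[k[:,0].argmin()],z)),rel(plane(f,k[k[:,0].argmax()],z)))
E
```

```text
[0.43422575 0.18912753 0.12161049] [-0.95119208 -0.35280991  0.14882127] 0.1513050138495633 (array([-18.36,  -0.4 ,  -0.  ]), np.float64(110.73))
[471 207] [559 300] 6689.5
[203 179] [358 324] 12810.0
far [271.83333333 179.        ] (array([ 4.29, -0.25,  2.02]), np.float64(110.73)) (array([ 1.02, -3.92,  2.02]), np.float64(110.73)) (array([-0.1 ,  4.36,  2.01]), np.float64(110.73))
```

```bash
python3 - <<'E'
from h import *
for n,c in(('side',(259,211)),('scene',(299,217))):
    a=cv2.cvtColor(cv2.imread(f'pics/{n}0.png'),6).astype(np.float32);b=cv2.cvtColor(grab(n,n+'2.png')['img'],6).astype(np.float32)
    x,y=c;A=cv2.resize(a[y-14:y+14,x-18:x+18],None,fx=4,fy=4,interpolation=2);B=cv2.resize(b[y-18:y+18,x-22:x+22],None,fx=4,fy=4,interpolation=2)
    r=cv2.matchTemplate(B,A,cv2.TM_CCOEFF_NORMED);_,m,_,l=cv2.minMaxLoc(r);print(n,m,(np.array(l)-16)/4)
E
```

```text
side 0.9977901577949524 [0. 0.]
scene 0.20451070368289948 [-3. -4.]
```

The tub hasn't moved in the side view (the match in the scene view was spoiled by the arm). Moving lid 3 above it.

Call:
move_arm:
  rows:
    - [-1.5,-0.04,0,0,0,0,-1]
    - [-3.06,0,0,0,0,0,-1]
    - [-3.06,0,0,0,0,0,-1]
    - [-3.06,0,0,0,0,0,-1]
    - [-3.06,0,0,0,0,0,-1]
    - [-3.06,0,0,0,0,0,-1]
    - [-1.5,0,0,0,0,0,-1]
    - [0,0,0.8,0,0,0,-1]
    - [0,0,0.8,0,0,0,-1]
    - [0,0,0,0,0,0,-1]
    - [0,0,0,0,0,0,-1]
    - [0,0,0,0,0,0,-1]

```text
time: 14.98
tool_pos: [0.4983, 0.0189, 0.1051]
tool_rot: [-0.001, 0.568, 0.823, -0.0]
contact_force: [0.1, -0.3, 0.2]
gripper_width: 0.143
grasp_force: 60.8
```

```bash
python3 m.py; python3 -c "
from h import *
print(rel([.4954,.0164,.097]))"
```

```text
side 259.5 34.25 34.56466596874628 -0.5192898654282772 v 216.125 217.37000348045902
scene 297.625 32.0 33.16443563174039 -0.7607238328759536 v 225.125 226.37784940257086
TCP [0.4983 0.0189 0.1051] lid-TCP by fixed cams, mm [-0.37  5.42] yaw 110.8
wrist [467.9 243.9] [ 98.5 115.3] [0.6483 0.0491 0.012 ] far edge 194 411 525
wrist [280.6 251.9] [146.7 155. ] [ 0.5113 -0.0102  0.012 ] far edge 178 204 357
(array([-0.07, -0.42,  0.91]), np.float64(110.79))
```

Call:
move_arm:
  rows:
    - [-0.08,-0.42,0.3,0,0,0,-1]
    - [0,0,0.5,0,0,0,-1]
    - [0,0,0,0,0,0,-1]
    - [0,0,0,0,0,0,-1]
    - [0,0,0.15,0,0,0,-1]
    - [0,0,0.15,0,0,0,-1]
    - [0,0,0.15,0,0,0,-1]
    - [0,0,0.15,0,0,0,-1]
    - [0,0,0,0,0,0,-1]
    - [0,0,0,0,0,0,-1]

```text
time: 15.97
tool_pos: [0.4954, 0.0157, 0.0918]
tool_rot: [-0.0, 0.568, 0.823, 0.0]
contact_force: [0.4, 0.6, 0.1]
gripper_width: 0.147
grasp_force: 60.9
```

Past the rim without contact, so this one isn't the narrow lid. Pressing on.

Call:
move_arm:
  rows:
    - [0,0,0.15,0,0,0,-1]
    - [0,0,0.15,0,0,0,-1]
    - [0,0,0.15,0,0,0,-1]
    - [0,0,0,0,0,0,-1]
    - [0,0,0,0,0,0,-1]

```text
time: 16.38
tool_pos: [0.4959, 0.0162, 0.0877]
tool_rot: [0.0, 0.568, 0.823, 0.001]
contact_force: [0.9, 4.1, 3.4]
gripper_width: 0.139
grasp_force: 61.4
```

Call:
move_arm:
  rows:
    - [0,0,0.15,0,0,0,-1]
    - [0,0,0.15,0,0,0,-1]
    - [0,0,0,0,0,0,-1]
    - [0,0,0,0,0,0,-1]

```text
time: 16.72
tool_pos: [0.4962, 0.0163, 0.0853]
tool_rot: [0.0, 0.568, 0.823, 0.001]
contact_force: [-0.1, 4.9, 5.9]
gripper_width: 0.151
grasp_force: 61.8
```

Call:
move_arm:
  rows:
    - [0.08,0.02,0.15,0,0,0,-1]
    - [0,0,0.15,0,0,0,-1]
    - [0,0,0,0,0,0,-1]
    - [0,0,0,0,0,0,-1]

```text
time: 17.05
tool_pos: [0.4948, 0.0162, 0.0806]
tool_rot: [-0.0, 0.568, 0.823, -0.001]
contact_force: [-0.7, 0.6, -0.1]
gripper_width: 0.144
grasp_force: 60.9
```

Call:
move_arm:
  rows:
    - [0,0,0.1,0,0,0,-1]
    - [0,0,0.1,0,0,0,-1]
    - [0,0,0.1,0,0,0,-1]
    - [0,0,0,0,0,0,-1]
    - [0,0,0,0,0,0,-1]

```text
time: 17.47
tool_pos: [0.4953, 0.0163, 0.0803]
tool_rot: [-0.001, 0.568, 0.823, -0.001]
contact_force: [-7.1, 1.5, 14.5]
gripper_width: 0.143
grasp_force: 62.8
```

It resisted to about 6 N, gave way, and stopped at the home height (TCP 0.0803, 43 mm above the grip offset). Smooth lift to test.

Call:
move_arm:
  rows:
    - [0,0,-0.2,0,0,0,-1]
    - [0,0,-0.2,0,0,0,-1]
    - [0,0,-0.3,0,0,0,-1]
    - [0,0,-0.4,0,0,0,-1]
    - [0,0,-0.5,0,0,0,-1]
    - [0,0,-0.6,0,0,0,-1]
    - [0,0,-0.7,0,0,0,-1]
    - [0,0,-0.8,0,0,0,-1]
    - [0,0,-0.8,0,0,0,-1]
    - [0,0,-0.8,0,0,0,-1]
    - [0,0,-0.7,0,0,0,-1]
    - [0,0,-0.5,0,0,0,-1]
    - [0,0,-0.3,0,0,0,-1]
    - [0,0,-0.2,0,0,0,-1]
    - [0,0,0,0,0,0,-1]
    - [0,0,0,0,0,0,-1]
    - [0,0,0,0,0,0,-1]
    - [0,0,0,0,0,0,-1]

```text
time: 18.97
tool_pos: [0.495, 0.0165, 0.1478]
tool_rot: [-0.0, 0.568, 0.823, -0.0]
contact_force: [-0.5, 0.0, -2.3]
gripper_width: 0.143
grasp_force: 60.6
```

```bash
python3 - <<'E'
from h import *
s=manip.state();print(s['tool_pos'],s['contact_force'],s['gripper_width'])
D=grab('side','side3.png')
# tray: grey inner floor vs walls in the original side view -> outline
img=cv2.imread('pics/side0.png');hsv=cv2.cvtColor(img,cv2.COLOR_BGR2HSV)
x,y=258,150
m=cv2.inRange(hsv,(0,0,90),(180,40,190));m[:265]=0
n,l,st,_=cv2.connectedComponentsWithStats(cv2.erode(m,np.ones((2,2),np.uint8)));i=l[310,265];print(st[i])
k=(l==i).astype(np.uint8);c=max(cv2.findContours(k,0,1)[0],key=cv2.contourArea)
h=cv2.approxPolyDP(cv2.convexHull(c),6,True)[:,0];print(h.tolist(),[plane(D,q,.004).round(3)[:2].tolist() for q in h.astype(float)])
cv2.imwrite('pics/v.png',np.hstack([cv2.resize(D['img'][110:260,190:340],(390,390)),cv2.resize(img[265:385,215:335],(390,390),interpolation=2)]))
E
```

```text
[0.49495906 0.01651895 0.14777024] [-0.46855493  0.0308889  -2.30858813] 0.1429573426497598
[ 186  266  138  113 5421]
[[295, 266], [323, 363], [243, 378], [196, 359], [187, 293], [227, 271]] [[0.552, -0.133], [0.547, -0.383], [0.396, -0.383], [0.314, -0.329], [0.305, -0.166], [0.397, -0.119]]
```

View pics/v.png

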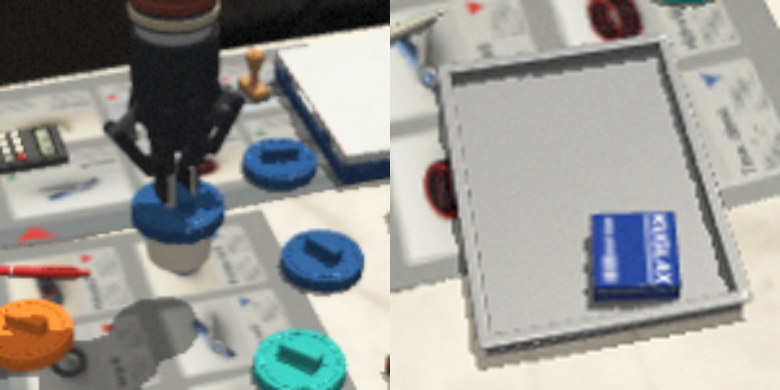

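The tub hangs under the lid (left half, lid at (178,210), tub below it clear of the table). The right half shows the tray's rim corners at (440,70), (662,40), (745,295), (482,348).

```bash
python3 - <<'E'
from h import *
D=grab('side');k=120/390
P=[plane(D,(215+(x-390)*k-.4,265+y*k-.4),.017)[:2] for x,y in((440,70),(662,40),(745,295),(482,348))]
P=np.array(P);print(P.round(4),P.mean(0),[np.linalg.norm(P[i]-P[(i+1)%4]).round(4) for i in range(4)])
yy=(P[0]+P[1]-P[2]-P[3])/2;yy/=np.linalg.norm(yy);print('y axis',yy)
T=P.mean(0)+.045*yy;print('target',T)
bt=plane(D,(215+(635-390)*k,265+252*k),.022);print('box top',bt, (bt[:2]-P.mean(0))@yy)
print(rel([*T,.1478]))
E
```

```text
[[ 0.3981 -0.175 ]
 [ 0.5487 -0.1778]
 [ 0.5495 -0.3752]
 [ 0.3969 -0.378 ]] [ 0.47331577 -0.27651549] [np.float64(0.1506), np.float64(0.1974), np.float64(0.1526), np.float64(0.2031)]
y axis [0.00109746 0.9999994 ]
target [ 0.47336516 -0.23151552]
box top [ 0.49363855 -0.33860618  0.022     ] -0.06206835224011375
(array([-2.243e+01, -1.081e+01,  1.000e-02]), np.float64(110.73))
```

Call:
move_arm:
  rows:
    - [-0.37,-0.18,0,0,0,0,-1]
    - [-0.75,-0.36,0,0,0,0,-1]
    - [-1.12,-0.54,0,0,0,0,-1]
    - [-1.5,-0.72,0,0,0,0,-1]
    - [-1.5,-0.72,0,0,0,0,-1]
    - [-1.5,-0.72,0,0,0,0,-1]
    - [-1.5,-0.72,0,0,0,0,-1]
    - [-1.5,-0.72,0,0,0,0,-1]
    - [-1.5,-0.72,0,0,0,0,-1]
    - [-1.5,-0.72,0,0,0,0,-1]
    - [-1.5,-0.72,0,0,0,0,-1]
    - [-1.5,-0.72,0,0,0,0,-1]
    - [-1.5,-0.72,0,0,0,0,-1]
    - [-1.5,-0.72,0,0,0,0,-1]
    - [-1.5,-0.72,0,0,0,0,-1]
    - [-1.12,-0.54,0,0,0,0,-1]
    - [-0.75,-0.36,0,0,0,0,-1]
    - [-0.37,-0.18,0,0,0,0,-1]
    - [0,0,0,0,0,0,-1]
    - [0,0,0,0,0,0,-1]

```text
time: 20.73
tool_pos: [0.4738, -0.2317, 0.1482]
tool_rot: [-0.0, 0.568, 0.823, 0.0]
contact_force: [0.3, -0.2, -1.9]
gripper_width: 0.143
grasp_force: 60.6
```

```bash
python3 - <<'E'
from h import *
s=manip.state();print(s['tool_pos'],s['contact_force'],s['gripper_width'],rel([.4733,-.2315,.086]))
E
```

```text
[ 0.47377485 -0.23172568  0.14821146] [ 0.26601963 -0.19155309 -1.85152541] 0.142507085275814 (array([ 0.03, -0.04,  6.22]), np.float64(110.72))
```

Call:
move_arm:
  rows:
    - [0,0,0.2,0,0,0,-1]
    - [0,0,0.4,0,0,0,-1]
    - [0,0,0.6,0,0,0,-1]
    - [0,0,0.8,0,0,0,-1]
    - [0,0,0.8,0,0,0,-1]
    - [0,0,0.8,0,0,0,-1]
    - [0,0,0.8,0,0,0,-1]
    - [0,0,0.7,0,0,0,-1]
    - [0,0,0.5,0,0,0,-1]
    - [0,0,0.3,0,0,0,-1]
    - [0,0,0.15,0,0,0,-1]
    - [0,0,0.1,0,0,0,-1]
    - [0,0,0.1,0,0,0,-1]
    - [0,0,0.05,0,0,0,-1]
    - [0,0,0,0,0,0,-1]
    - [0,0,0,0,0,0,-1]

```text
time: 22.07
tool_pos: [0.474, -0.2321, 0.0856]
tool_rot: [0.0, 0.568, 0.823, 0.0]
contact_force: [-0.0, 0.5, -2.1]
gripper_width: 0.146
grasp_force: 60.6
```

Call:
move_arm:
  rows:
    - [0,0,0.08,0,0,0,-1]
    - [0,0,0.08,0,0,0,-1]
    - [0,0,0.08,0,0,0,-1]
    - [0,0,0,0,0,0,-1]
    - [0,0,0,0,0,0,-1]

```text
time: 22.48
tool_pos: [0.4744, -0.2318, 0.0845]
tool_rot: [0.0, 0.568, 0.823, 0.001]
contact_force: [-2.9, 4.6, 7.0]
gripper_width: 0.147
grasp_force: 61.7
```

Contact at the expected floor height (home height plus the 4 mm floor). Release and retreat.

Call:
move_arm:
  rows:
    - [0,0,0,0,0,0,0]
    - [0,0,0,0,0,0,0]
    - [0,0,0,0,0,0,0]
    - [0,0,0,0,0,0,0]
    - [0,0,-0.5,0,0,0,0]
    - [0,0,-1.5,0,0,0,0]
    - [0,0,-3,0,0,0,0]
    - [0,0,-4,0,0,0,0]
    - [0,0,-4,0,0,0,0]
    - [0,0,-4,0,0,0,0]
    - [0,0,0,0,0,0,0]
    - [0,0,0,0,0,0,0]

```text
time: 23.48
tool_pos: [0.4753, -0.2331, 0.2573]
tool_rot: [0.004, 0.568, 0.823, -0.0]
contact_force: [0.4, 1.0, -0.3]
gripper_width: 0.501
grasp_force: 0.0
```

```bash
python3 - <<'E'
from h import *
s=manip.state();print(s['time'],s['tool_pos'],s['contact_force'],s['grasp_force'])
D=grab('side','side4.png');S=grab('scene','scene4.png');W=grab('wrist','w5.png')
for n,F in(('side',D),('scene',S),('wrist',W)):
    for c in blobs(F['img'],(98,100,35),(120,255,255),250)[0]:
        e=cv2.fitEllipse(cv2.convexHull(c));print(n,np.round(e[0],1),np.round(e[1],1),plane(F,e[0],.009)[:2].round(4),'z55',plane(F,e[0],.055)[:2].round(4))
E
```

```text
23.4833 [ 0.47531105 -0.23305742  0.25734019] [ 0.40488196  0.97998299 -0.33017047] 0.0
side [289.9 344. ] [27.  51.9] [ 0.4942 -0.3337] z55 [ 0.4863 -0.3614]
side [269.2 289.6] [36.8 42.5] [ 0.4804 -0.1939] z55 [ 0.4734 -0.2308]
side [313.6 210.1] [23.4 31.8] [0.6467 0.0475] z55 [ 0.6288 -0.0054]
side [339.6 120.4] [ 80.7 121.4] [0.8794 0.5265] z55 [0.8462 0.4421]
scene [207.5 264.7] [29.3 34.4] [0.6477 0.2258] z55 [0.6247 0.2518]
scene [242.9 217.6] [23.9 30.2] [0.648  0.0485] z55 [0.625  0.0839]
scene [342.7 160.2] [27.6 31.9] [ 0.4913 -0.3037] z55 [ 0.4765 -0.2499]
scene [399.6  59.8] [25.1 55.4] [ 0.5088 -1.0415] z55 [ 0.493  -0.9489]
wrist [267.7 257.2] [47.3 47.9] [ 0.497  -0.3408] z55 [ 0.491  -0.3186]
wrist [281.5 186.1] [75.7 77.2] [ 0.4796 -0.2416] z55 [ 0.4757 -0.2319]
wrist [522.3   4.8] [63.2 75.8] [0.6505 0.0353] z55 [0.6253 0.0105]
```

The lid on the tub sits at about (0.475, -0.232) at the expected height, the box hasn't moved, and both spare lids lie flat on the worktop. Handing in.

```bash
python3 -c "
from plant import manip
print(manip.job_done())"
```

```text
the job is handed in; nothing more can be done
None
```

I handed the job in at about 23.5 s: the second lid I tried snapped home, and I lifted the closed tub by its grip and set it in the free half of the tray; the two other lids lie flat on the worktop, and the hand-in gave no verdict.

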